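# Hang the rinsed gel frames on the drying hook in order

## Robot

A 6-joint arm with a two-finger parallel gripper is mounted at the origin on a cart in front of the work surface, level with it; the furniture and walls round the work are solid. World frame = base frame: x ahead of the robot, y to its left, z up, the work surface at z = 0. Lengths are in m, angles in rad, forces in N, time in s.
With the tool pointing down it reaches from about 0.35 to 0.975 m from the base axis. Payload 4.9 kg.
Tool frame: the origin (TCP) lies at the very end of the fingers, on their centre line; the grasp point (between the pads) lies 19 mm behind it (manip.hold_point_z is the distance from the TCP to the grasp point, in m); z points along the fingers, y is the direction in which the jaws open and shut (so a half turn about z gives the same grasp; the last joint's range is limited). The gripper opens to 85 mm and grips with 20 to 120 N. Pads are 22 mm wide; open, the fingers measure 114 mm over their backs; the gripper's body (76 mm by 85 mm) begins 54 mm behind the grasp point. The pads swing forward as they close: fully open they stand 13 mm farther back than shut.
Start: joints at [-1.429, 0.053, 1.613, -0, 1.476, -0.119], TCP at [0.161, -0.604, 0.231] pointing down, gripper open.
Joint ranges: [-3.01, 3.01], [-1.01, 2.22], [0.06, 2.58], [-1.02, 4.17], [0.09, 2.62], [-3.14, 3.14]. Speed limits (rad/s): [2.57, 2.57, 3.14, 3.14, 3.14, 3.14].

## Interface

Orientations are given as a unit quaternion [w, x, y, z].
In Python, from plant import monitor, grab_frame, camera_params, ticket, manip gives the robot as it stands.
- The arm moves only by the tool play_rows, never from a script. Its argument "commands" is a list of rows, each an object of numbers: "dx", "dy", "dz": the shift along the tool's x, y, z in cm; "rx", "ry", "rz": the turn, a rotation vector about the tool's x, y, z in rad; "claw": the closure, from 0 (fully open) to 1 (shut). In form: [{"dx": .., "dy": .., "dz": .., "rx": .., "ry": .., "rz": .., "claw": ..}, ...]. A call has 1 to 5 rows; each row is the pose to reach, as a shift and turn from the pose measured when the call began, along the tool's axes at that moment; what a row does not reach only later rows make up. A row lasts 1/10 s, in which the tool goes at most 50 mm and 8.59 degrees, less where a joint would pass 70% of its speed; a pose out of reach is approached as far as the arm can. A call with a gripper value outside its range is refused whole. The fingers move at their own pace and stop on an object; the grip force is fixed at half the most. Time passes only in rows, so rows that repeat a pose let the fingers close. It gives the time, the measured TCP pose, the force and the opening at its end, in the units of the state.
- monitor.state(): the state, without advancing time (a new reading comes with each control period).
- grab_frame(name): name is "scene" or "top" or "wrist"; returns the picture (400x640x3 uint8, blue, green, red); there is no depth.
- camera_params(name): a dict with "fx", "fy", "cx", "cy" (pixels), "rvec" (rotation vector, rad) and "tvec" (3), from world to camera coordinates, as OpenCV has them; the wrist camera has in their place "tool_from_camera" (4x4, takes a point from camera to tool coordinates, whose origin is the TCP and whose axes are the flange's). Camera axes: x right, y down, z forward; pixel columns grow to the right and rows downward; lengths in m; the calibration is good to about 2 mm. A picture is of the moment at which its call begins: read the wrist's pose just before it. camera_params takes no time and is no camera call.
- ticket.job_done(): hands the job in, once; it reports no verdict.
The state is a dict: "time": time; "joint_pos": joint angles; "joint_vel": joint speeds; "joint_efforts": joint torques, N m; "tool_pos": TCP position; "tool_rot": TCP orientation; "contact_force": force on the tool from outside, world axes, zero at the start; "ft_torque": the same for the moment, N m; "gripper_width": opening from 0.0 (shut) to 1.0 (fully open).
Only numpy, scipy, OpenCV 4.12 (cv2) and the standard library are available. Lean on these libraries where they do the work, as an engineer would, in place of code of your own. Each camera call takes 0.05 s, during which the arm holds its last target.

## Task

Hang two of the rinsed gel-casting frames on the drying hook by their windows: the large blue one first, then the small yellow one in front of it, nearer the open end with the lip. Leave both hanging freely on the level strap between post and lip, square to the strap, and leave the green frame standing in its rack.

Things in the scene. Friction and masses are not known exactly. Their poses are not given: they have to be found in the camera images.
- blue_frame: large blue plastic gel-casting frame, 82 wide, 130 high over all, 12 thick, 90 g nominal: its own x is the thickness, y the width, z up; symmetric front to back and side to side. Origin at the centre of the underside (mm)
- blue_frame_grip (a point): centre of the grip tab on top of the blue frame, the place to grasp it from above: the tab is 30 wide (y), 12 thick (x), 48 high, so it ends 24 above this point and the frame's wider shoulder (top rail, 14 high) begins 24 below it. 106 above the frame's underside. Axes as the frame (mm)
- blue_frame_seat (a point): middle of the upper edge of the blue frame's window, the edge by which it hangs; 38 below the grip centre, 68 above the underside. The window goes right through along x and is 50 wide (y) by 44 high, this point being the middle of its top edge. Axes as the frame (mm)
- yellow_frame: small yellow plastic gel-casting frame, 66 wide, 118 high over all, 12 thick, 90 g nominal: its own x is the thickness, y the width, z up; symmetric front to back and side to side. Origin at the centre of the underside (mm)
- yellow_frame_grip (a point): centre of the grip tab on top of the yellow frame, the place to grasp it from above: the tab is 30 wide (y), 12 thick (x), 48 high, so it ends 24 above this point and the frame's wider shoulder (top rail, 14 high) begins 24 below it. 94 above the frame's underside. Axes as the frame (mm)
- yellow_frame_seat (a point): middle of the upper edge of the yellow frame's window, the edge by which it hangs; 38 below the grip centre, 56 above the underside. The window goes right through along x and is 50 wide (y) by 44 high, this point being the middle of its top edge. Axes as the frame (mm)
- green_frame: middle-sized green plastic gel-casting frame, 74 wide, 124 high over all, 12 thick, 90 g nominal: its own x is the thickness, y the width, z up; symmetric front to back and side to side. Origin at the centre of the underside. A bystander that stays in the rack; its tab is as high and wide as the others' (mm)
- slot_rack: white plastic rack, 160 x 100, fixed, in which the three frames stand upright, one in each of three slots 50 apart along the rack's x, at x = -50, 0 and +50; which frame is in which slot varies. Slot walls 20 high with 15 between them; slot floor 6 above the desk. Origin at the centre of its underside; the frames' x axes lie along the rack's x (mm)
- drying_hook: drying hook, fixed: a bent aluminium strap on a dark steel foot plate 150 x 100 x 10. The level strap, 20 wide, 5 thick, upper face 150 above the desk, runs along the body's x from the post (front face at x = +55) to an upturned lip (inner face at x = -57), 14 high, at the open end. Nothing else rises above the strap. Origin at the centre of the foot's underside (mm)
- hook_mid (a point): middle of the upper face of the hook's level strap, x = 0 of the hook, 150 above its underside; axes as the hook. 112 of level strap in all, room for two frames side by side (mm)
- hook_lip (a point): top of the hook's upturned lip, its free end: x = -59.5 of the hook, 164 above its underside (mm)
There are look-alikes about, which are no part of the job. Of the things like the blue_frame, leave any that is pink, red or white; of the rest the larger one is meant.

How it is judged:
By the outcome, as a careful person would: the job done as asked, in the order asked, and still so for the second after the job is handed in, with the robot touching nothing.
It also fails if it takes over 56 s, if anything falls off the work surface, if the arm or the gripper's body presses on something with over 40 N, if the wrist force passes 120 N, or if a joint passes its speed limit or range.

## Working session

There is one attempt and no reset: what is moved stays moved. The work goes in short steps, Python scripts to look and compute and a tool call to move; the robot and the scene stay as the last step left them, time stands still between calls to the robot, and variables do not carry over. Pictures are saved under pics/ and viewed, and the job is handed in when it is done.

Besides the shell and the picture viewer there is one more tool, called after "Emit:" as name([rows], argument=value, ...), one row to a line, values as JSON. play_rows: Moves the arm, as the interface text tells. Its arguments: {"type":"object","properties":{"commands":{"type":"array"}},"required":["commands"]}

```bash
ls -la; mkdir -p pics
cat > h.py <<'E'
import numpy as np, cv2
from plant import monitor, grab_frame, camera_params, ticket, manip
from scipy.spatial.transform import Rotation as R
E
python3 - <<'E'
from h import *
print(monitor.state()); print(manip.hold_point_z)
for n in ("scene","top","wrist"):
    print(n,camera_params(n)); cv2.imwrite(f"pics/{n}0.png",grab_frame(n))
E
```

```text
total 12
drwxr-xr-x  3 agent agent 4096 Dec  7 14:01 .
drwxr-xr-x 23 root  root  4096 Dec  7 14:01 ..
drwxr-xr-x  2 agent agent 4096 Dec  7 14:01 pics
{'time': 0.0, 'joint_pos': array([-1.42901983e+00,  5.33657842e-02,  1.61428177e+00,  1.94676719e-05,
        1.47599222e+00, -1.19003562e-01]), 'joint_vel': array([-0.00138255, -0.00044372, -0.00087324,  0.00021359,  0.00129785,
       -0.0005165 ]), 'joint_efforts': array([-1.56452861e-03, -3.93686736e+01, -3.70175028e+01, -2.31378044e-04,
        6.97138516e-03,  3.71541038e-07]), 'tool_pos': array([ 0.16106244, -0.60325406,  0.23006479]), 'tool_rot': array([-1.02360410e-03,  9.91510859e-01,  1.30019878e-01, -1.96593103e-06]), 'contact_force': array([ 0.15033798, -0.2099736 ,  1.37649857]), 'ft_torque': array([ 0.02212277,  0.03287363, -0.02272895]), 'gripper_width': 1.0019036606354468}
0.0187
scene {'fx': 376.5929141608895, 'fy': 376.5929141608895, 'cx': 322.5888185419809, 'cy': 201.9605281728068, 'rvec': array([ 0.86471067, -2.35139226,  1.31224383]), 'tvec': array([0.4289998 , 0.27515089, 0.67687945])}
top {'fx': 456.7464259244077, 'fy': 456.7464259244077, 'cx': 322.54524198693485, 'cy': 201.4158018086347, 'rvec': array([ 2.08509836, -2.14966187,  0.17211919]), 'tvec': array([0.0800909 , 0.52500517, 0.9416041 ])}
wrist {'fx': 276.23361242050737, 'fy': 276.23361242050737, 'cx': 316.84012926058085, 'cy': 201.12236986271964, 'tool_from_camera': array([[ 7.62445600e-04, -9.47342955e-01, -3.20219837e-01,
         8.19527155e-02],
       [ 9.99999621e-01,  5.87821324e-04,  6.41986839e-04,
         1.41448067e-04],
       [-4.19949661e-04, -3.20220205e-01,  9.47343045e-01,
        -1.42135133e-01],
       [ 0.00000000e+00,  0.00000000e+00,  0.00000000e+00,
         1.00000000e+00]])}
```

View pics/scene0.png

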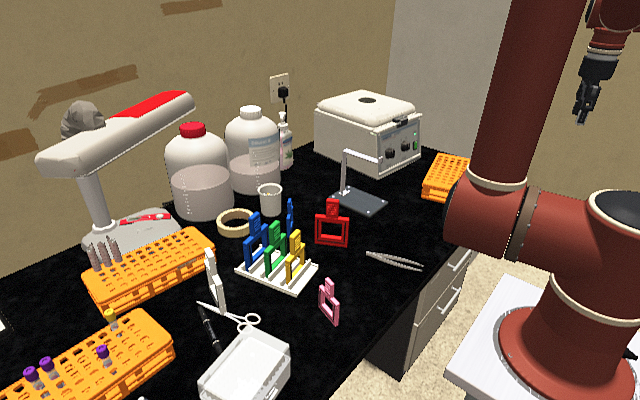

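View pics/top0.png

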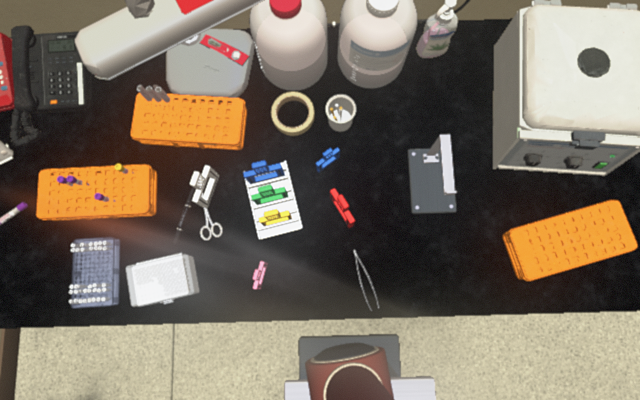

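View pics/wrist0.png

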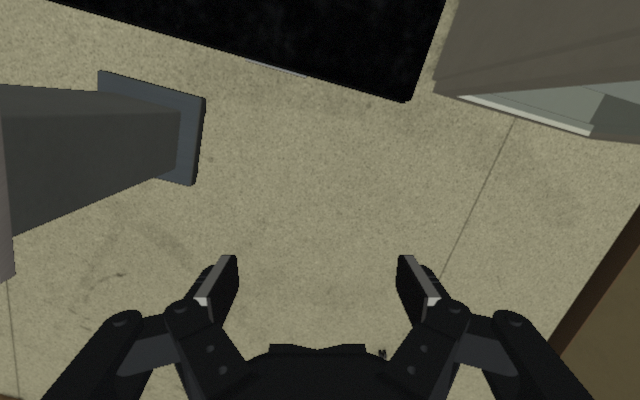

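Top view: the rack is at (272,200), with blue (264,170), green (268,193) and yellow (275,216). The hook is at (433,180). The look-alikes are a small blue frame (327,158), red (342,207), pink (260,274) and a white one (205,185). I'll check this in close crops.

```bash
cat >> h.py <<'E'
def cam(n):
    p=camera_params(n); K=np.array([[p['fx'],0,p['cx']],[0,p['fy'],p['cy']],[0,0,1]])
    if n=='wrist':
        s=monitor.state(); q=s['tool_rot']; T=np.eye(4); T[:3,:3]=R.from_quat([q[1],q[2],q[3],q[0]]).as_matrix(); T[:3,3]=s['tool_pos']
        M=T@p['tool_from_camera']; return K,M[:3,:3],M[:3,3]
    Rm=cv2.Rodrigues(p['rvec'])[0]; return K,Rm.T,-Rm.T@p['tvec']
def ray(c,uv):
    K,Rw,o=c; d=Rw@np.linalg.inv(K)@np.array([uv[0],uv[1],1.]); return o,d/np.linalg.norm(d)
def onplane(c,uv,z):
    o,d=ray(c,uv); return o+d*(z-o[2])/d[2]
def proj(c,P):
    K,Rw,o=c; p=K@(Rw.T@(np.asarray(P,float)-o)); return p[:2]/p[2]
def tri(c1,u1,c2,u2):
    o1,d1=ray(c1,u1);o2,d2=ray(c2,u2)
    t=np.linalg.lstsq(np.c_[d1,-d2],o2-o1,rcond=None)[0]
    a=o1+d1*t[0];b=o2+d2*t[1]; return (a+b)/2,np.linalg.norm(a-b)
E
python3 - <<'E'
from h import *
t=cv2.imread('pics/top0.png');s=cv2.imread('pics/scene0.png')
cv2.imwrite('pics/c1.png',cv2.resize(t[130:250,230:370],None,fx=5,fy=5,interpolation=cv2.INTER_NEAREST))
cv2.imwrite('pics/c2.png',cv2.resize(s[185:305,225:365],None,fx=5,fy=5,interpolation=cv2.INTER_NEAREST))
a=cv2.resize(t[125:225,395:475],None,fx=5,fy=5);b=cv2.resize(s[140:240,315:395],None,fx=5,fy=5)
cv2.imwrite('pics/c3.png',np.hstack([a,b]))
for n in('top','scene'): print(n,cam(n)[2],cam(n)[1][:,2])
E
```

```text
top [0.34828319 0.04774836 1.02229261] [ 0.18069649  0.01646238 -0.98340112]
scene [0.06611731 0.61048682 0.58382272] [ 0.53312007 -0.65847628 -0.53121745]
```

View pics/c1.png

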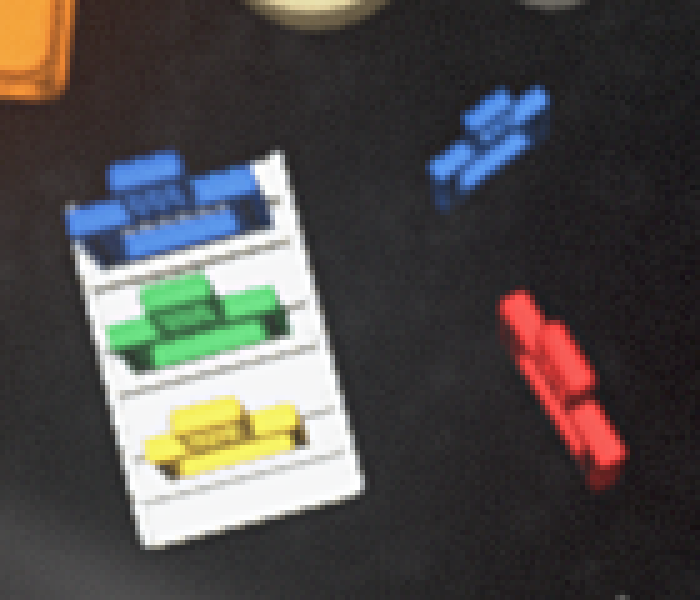

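View pics/c2.png

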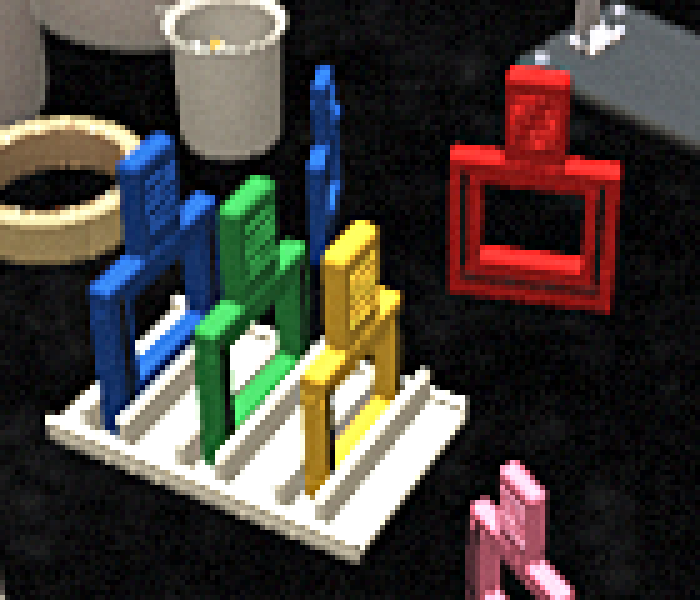

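View pics/c3.png

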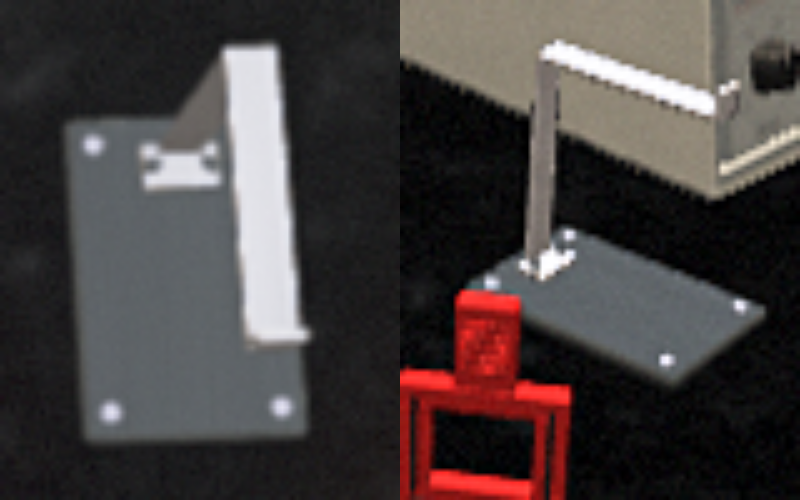

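The close crop settles the choice. The large blue frame stands in the rack's far slot, at top (264,170). The other blue one at (327,158) is smaller and free-standing. Red, pink and white are to be left. Next: coarse positions.

Run:
```python
from h import *
T=cam('top');S=cam('scene')
a=lambda x,y:(x/5+230,y/5+130)   # crop c1 
b=lambda x,y:(x/5+225,y/5+185)
c=lambda x,y:(x/5+395,y/5+125)
d=lambda x,y:((x-400)/5+315,y/5+140)
print('strap', *[onplane(T,c(*p),.15).round(4) for p in [(222,48),(278,43),(246,335),(298,330)]])
print('lip tri',tri(T,c(277,337),S,d(725,98)),'post tri',tri(T,c(250,46),S,d(556,48)))
print('foot',*[onplane(T,c(*p),.01).round(4) for p in [(65,122),(85,440),(308,434)]])
print('rack',*[onplane(T,a(*p),.006).round(4) for p in [(278,152),(362,488),(148,548)]])
# tab top centres  (top face of tab)
for n,p,q in [('blue',(145,160),(147,143)),('green',(175,283),(247,187)),('yellow',(207,405),(352,231))]:
    print(n,tri(T,a(*p),S,b(*q)), onplane(T,a(*p),.13))
print('red',onplane(T,a(550,340),.12),'sblue',onplane(T,a(490,100),.11))
```

```text
strap [ 0.6357 -0.1732  0.15  ] [ 0.637  -0.1955  0.15  ] [ 0.5194 -0.1739  0.15  ] [ 0.5208 -0.194   0.15  ]
lip tri (array([ 0.5178761 , -0.18436907,  0.15422261]), np.float64(0.0009973355073481147)) post tri (array([ 0.63426724, -0.18641998,  0.14765581]), np.float64(0.005997706376509857))
foot [ 0.6491 -0.1346  0.01  ] [ 0.5015 -0.1343  0.01  ] [ 0.501  -0.2335  0.01  ]
rack [0.6339 0.1471 0.006 ] [0.4769 0.1116 0.006 ] [0.4529 0.2079 0.006 ]
blue (array([0.59505363, 0.18742743, 0.13601116]), np.float64(0.0019341800242950813)) [0.59752899 0.18900772 0.13      ]
green (array([0.54553962, 0.17666278, 0.13048861]), np.float64(0.0012453019669854764)) [0.54616326 0.17711997 0.13      ]
yellow (array([0.49664194, 0.16504341, 0.12520376]), np.float64(0.0008835945601411533)) [0.49621601 0.16467478 0.13      ]
red [0.51991207 0.02758229 0.12      ] sblue [0.62387437 0.04862665 0.11      ]
```

```bash
cat > go.py <<'E'
import sys
from h import *
# usage: go.py x y z yawdeg
x,y,z,yaw=map(float,sys.argv[1:5])
s=monitor.state(); q=s['tool_rot']; A=R.from_quat([q[1],q[2],q[3],q[0]])
c,sn=np.cos(np.radians(yaw)),np.sin(np.radians(yaw))
B=R.from_matrix(np.array([[c,sn,0],[sn,-c,0],[0,0,-1]]))
d=A.inv().apply(np.array([x,y,z])-s['tool_pos'])*100; r=(A.inv()*B).as_rotvec()
X=A.as_matrix()[:,0]
print('pos',s['tool_pos'].round(4),'yaw',np.degrees(np.arctan2(X[1],X[0])).round(2),'tilt',A.as_matrix()[:,2].round(3),'t',round(s['time'],2),'F',s['contact_force'].round(1),'w',round(s['gripper_width'],3))
print('d cm',d.round(2),'r',r.round(4),'dist',np.linalg.norm(d).round(1))
E
python3 go.py 0.50 -0.15 0.33 0
```

```text
pos [ 0.1611 -0.6034  0.2303] yaw 14.94 tilt [-0.     0.002 -1.   ] t 0.15 F [ 0.4  0.3 -0.5] w 0.998
d cm [ 44.44 -35.08  -9.9 ] r [-0.0016  0.      0.2608] dist 57.5
```

Emit:
play_rows([
  {"dx": 15, "dy": -12, "dz": -10, "rz": 0.1},
  {"dx": 20, "dy": -16, "dz": -10, "rz": 0.15},
  {"dx": 44.4, "dy": -35, "dz": -9.9, "rz": 0.26},
  {"dx": 44.4, "dy": -35, "dz": -9.9, "rz": 0.26},
  {"dx": 44.4, "dy": -35, "dz": -9.9, "rz": 0.26},
])

```text
invalid input
```

```bash
python3 go.py 0.50 -0.15 0.33 0
```

```text
pos [ 0.1611 -0.6034  0.2303] yaw 14.94 tilt [-0.     0.002 -1.   ] t 0.15 F [ 0.4  0.3 -0.5] w 0.998
d cm [ 44.44 -35.08  -9.9 ] r [-0.0016  0.      0.2608] dist 57.5
```

Every key probably has to be present.

Emit:
play_rows([
  {"dx": 15, "dy": -12, "dz": -10, "rx": 0, "ry": 0, "rz": 0.1, "claw": 0},
  {"dx": 20, "dy": -16, "dz": -10, "rx": 0, "ry": 0, "rz": 0.15, "claw": 0},
  {"dx": 44.4, "dy": -35, "dz": -9.9, "rx": 0, "ry": 0, "rz": 0.26, "claw": 0},
  {"dx": 44.4, "dy": -35, "dz": -9.9, "rx": 0, "ry": 0, "rz": 0.26, "claw": 0},
  {"dx": 44.4, "dy": -35, "dz": -9.9, "rx": 0, "ry": 0, "rz": 0.26, "claw": 0},
])

```text
time: 0.65
tool_pos: [0.3054, -0.4094, 0.2897]
tool_rot: [-0.001, 1.0, 0.0, -0.0]
contact_force: [0.5, -0.4, 0.8]
gripper_width: 1.003
```

```bash
python3 go.py 0.50 -0.15 0.33 0
```

```text
pos [ 0.3054 -0.4094  0.2897] yaw 0.0 tilt [-0.     0.002 -1.   ] t 0.65 F [ 0.5 -0.4  0.8] w 1.003
d cm [ 19.46 -25.94  -3.99] r [-0.0017  0.      0.    ] dist 32.7
```

Emit:
play_rows([
  {"dx": 19.5, "dy": -26, "dz": -4, "rx": 0, "ry": 0, "rz": 0, "claw": 0},
  {"dx": 19.5, "dy": -26, "dz": -4, "rx": 0, "ry": 0, "rz": 0, "claw": 0},
  {"dx": 19.5, "dy": -26, "dz": -4, "rx": 0, "ry": 0, "rz": 0, "claw": 0},
  {"dx": 19.5, "dy": -26, "dz": -4, "rx": 0, "ry": 0, "rz": 0, "claw": 0},
  {"dx": 19.5, "dy": -26, "dz": -4, "rx": 0, "ry": 0, "rz": 0, "claw": 0},
])

```text
time: 1.15
tool_pos: [0.454, -0.2105, 0.3205]
tool_rot: [-0.001, 1.0, -0.0, 0.0]
contact_force: [-0.1, -0.0, 0.2]
gripper_width: 1.0
```

Emit:
play_rows([
  {"dx": 0, "dy": 0, "dz": 0, "rx": 0, "ry": 0, "rz": 0, "claw": 0},
  {"dx": 0, "dy": 0, "dz": 0, "rx": 0, "ry": 0, "rz": 0, "claw": 0},
])

```text
time: 1.35
tool_pos: [0.4543, -0.2095, 0.3203]
tool_rot: [-0.001, 1.0, 0.001, -0.0]
contact_force: [0.7, -1.1, 0.2]
gripper_width: 1.002
```

```bash
cat > snap.py <<'E'
import sys,pickle
from h import *
n=sys.argv[1]; c=cam('wrist'); im=grab_frame('wrist'); cv2.imwrite(f'pics/{n}.png',im); pickle.dump(c,open(f'{n}.pkl','wb'))
s=monitor.state(); print(s['time'],s['tool_pos'],np.abs(s['joint_vel']).max(),s['joint_pos'].round(2))
E
python3 snap.py w1; python3 go.py 0.50 -0.15 0.33 0
```

```text
1.4 [ 0.45375643 -0.21042559  0.32004499] 0.035202857556705054 [-0.58 -0.29  1.78  0.    1.65  0.99]
pos [ 0.4538 -0.2104  0.32  ] yaw 0.04 tilt [-0.001  0.001 -1.   ] t 1.4 F [-0.7  0.  -0.2] w 1.001
d cm [ 4.63 -6.04 -0.99] r [-0.0014  0.0007  0.0008] dist 7.7
```

View pics/w1.png

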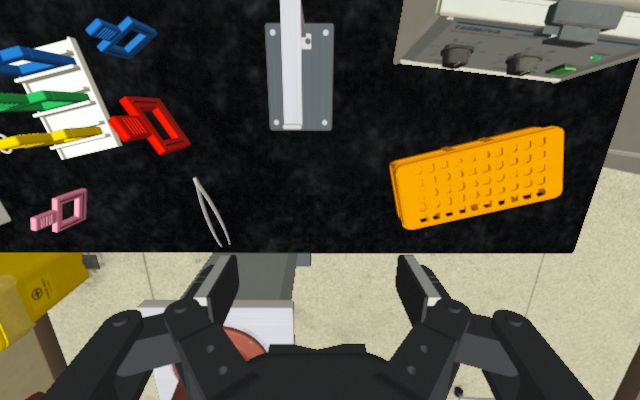

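The wrist view shows the hook at (300,75), its lip end at (292,125), and the rack at (75,100). I'll move on for the second viewpoint.

Emit:
play_rows([
  {"dx": 8, "dy": -8, "dz": -1, "rx": 0, "ry": 0, "rz": 0, "claw": 0},
  {"dx": 8, "dy": -8, "dz": -1, "rx": 0, "ry": 0, "rz": 0, "claw": 0},
  {"dx": 8, "dy": -8, "dz": -1, "rx": 0, "ry": 0, "rz": 0, "claw": 0},
  {"dx": 8, "dy": -8, "dz": -1, "rx": 0, "ry": 0, "rz": 0, "claw": 0},
])

```text
time: 1.8
tool_pos: [0.5339, -0.1307, 0.3295]
tool_rot: [-0.001, 1.0, 0.001, -0.001]
contact_force: [-0.2, 0.2, 0.1]
gripper_width: 1.001
```

```bash
python3 snap.py w2; python3 go.py 0.55 0.12 0.31 12.8
```

```text
1.85 [ 0.53320656 -0.13148302  0.32942899] 0.022740320097007178 [-0.38 -0.17  1.66  0.    1.65  1.19]
pos [ 0.5332 -0.1315  0.3294] yaw -0.01 tilt [-0.002  0.001 -1.   ] t 1.85 F [-0.  -0.3 -0.3] w 0.998
d cm [  1.68 -25.15   1.97] r [-0.0014  0.0022 -0.2236] dist 25.3
```

View pics/w2.png

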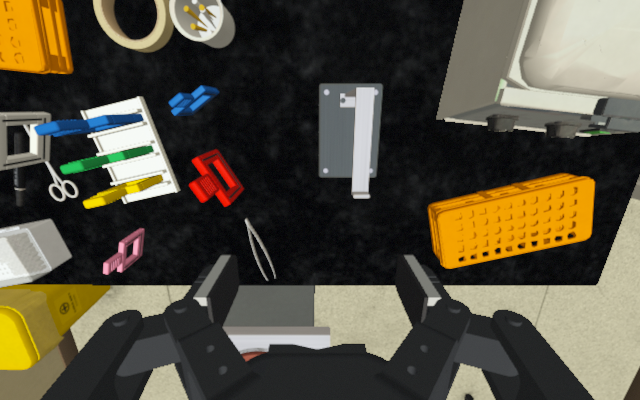

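The second view has the hook strap clear, from (365,90) to (361,195). On to the rack.

Emit:
play_rows([
  {"dx": 1.5, "dy": -21, "dz": 2, "rx": 0, "ry": 0, "rz": -0.224, "claw": 0},
  {"dx": 1.5, "dy": -21, "dz": 2, "rx": 0, "ry": 0, "rz": -0.224, "claw": 0},
  {"dx": 1.5, "dy": -21, "dz": 2, "rx": 0, "ry": 0, "rz": -0.224, "claw": 0},
  {"dx": 1.5, "dy": -21, "dz": 2, "rx": 0, "ry": 0, "rz": -0.224, "claw": 0},
  {"dx": 1.5, "dy": -21, "dz": 2, "rx": 0, "ry": 0, "rz": -0.224, "claw": 0},
])

```text
time: 2.35
tool_pos: [0.5472, 0.0802, 0.3086]
tool_rot: [-0.001, 0.994, 0.113, -0.002]
contact_force: [0.3, -1.6, 0.2]
gripper_width: 0.999
```

```bash
python3 snap.py w3; python3 go.py 0.597 0.185 0.28 12.8
python3 - <<'E'
from h import *
for n,(x0,x1,y0,y1) in {'w1':(255,345,0,135),'w2':(310,390,75,205)}.items():
    im=cv2.imread(f'pics/{n}.png')[y0:y1,x0:x1]; cv2.imwrite(f'pics/{n}c.png',cv2.resize(im,None,fx=4,fy=4,interpolation=cv2.INTER_CUBIC))
E
```

```text
2.4 [0.54739399 0.07975008 0.30866596] 0.06008305172249211 [ 0.01 -0.15  1.68  0.    1.61  1.35]
pos [0.5474 0.0798 0.3087] yaw 12.92 tilt [-0.004  0.002 -1.   ] t 2.4 F [-0.5  0.9 -0.7] w 0.997
d cm [ 7.2  -9.14  2.86] r [-0.0023  0.0035  0.0022] dist 12.0
```

View pics/w1c.png

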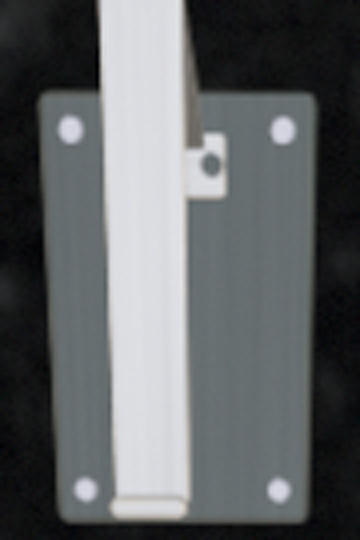

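View pics/w2c.png

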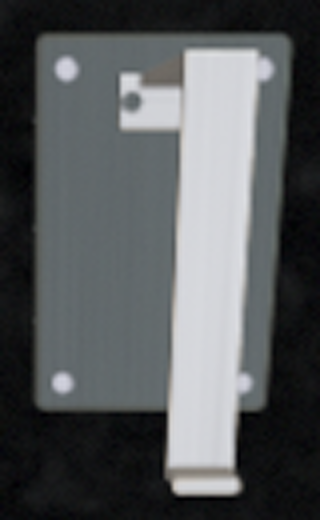

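View pics/w3.png

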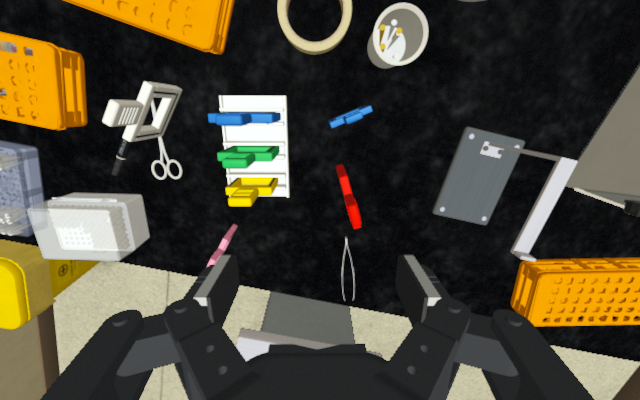

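Run:
```python
from h import *
import pickle
a=pickle.load(open('w1.pkl','rb'));b=pickle.load(open('w2.pkl','rb'));T=cam('top')
A=lambda x,y:((x+.5)/4+255-.5,(y+.5)/4-.5)
B=lambda x,y:((x+.5)/4+310-.5,(y+.5)/4+75-.5)
print('liptop',tri(a,A(149,506),b,B(207,486)))
print('lip L',tri(a,A(112,506),b,B(173,486)),'R',tri(a,A(187,506),b,B(241,486)))
print('strap edges w2',[onplane(b,B(*p),.15).round(4) for p in [(184,50),(258,50),(167,466),(236,466)]])
print('strap edges w1',[onplane(a,A(*p),.15).round(4) for p in [(99,0),(183,0),(113,480),(187,480)]])
for f,c,l in[('w1',a,[A(*p) for p in[(70,130),(283,130),(86,490),(279,490)]]),('w2',b,[B(*p) for p in[(66,69),(264,69),(63,383),(243,383)]])]:
    P=[onplane(c,p,.011) for p in l]; print(f,'screws',[p.round(4) for p in P],'c',np.mean(P,0).round(4),'yaw',np.degrees(np.arctan2(*(P[0]+P[1]-P[2]-P[3])[[1,0]])))
```

```text
liptop (array([ 0.51784009, -0.18323359,  0.16339767]), np.float64(0.00035642978551323964))
lip L (array([ 0.51770738, -0.17342039,  0.16284031]), np.float64(0.0005330771920700188)) R (array([ 0.51787725, -0.19317679,  0.16344363]), np.float64(0.00036435574951932347))
strap edges w2 [array([ 0.6367, -0.1726,  0.15  ]), array([ 0.6368, -0.1925,  0.15  ]), array([ 0.5198, -0.1729,  0.15  ]), array([ 0.5198, -0.1938,  0.15  ])]
strap edges w1 [array([ 0.6342, -0.1732,  0.15  ]), array([ 0.6343, -0.1933,  0.15  ]), array([ 0.5239, -0.1726,  0.15  ]), array([ 0.524 , -0.1927,  0.15  ])]
w1 screws [array([ 0.6384, -0.145 ,  0.011 ]), array([ 0.6387, -0.2211,  0.011 ]), array([ 0.5146, -0.1453,  0.011 ]), array([ 0.5149, -0.2212,  0.011 ])] c [ 0.5766 -0.1832  0.011 ] yaw 0.09944213566940466
w2 screws [array([ 0.6387, -0.145 ,  0.011 ]), array([ 0.6388, -0.2218,  0.011 ]), array([ 0.5147, -0.1453,  0.011 ]), array([ 0.5149, -0.2216,  0.011 ])] c [ 0.5768 -0.1835  0.011 ] yaw 0.024026646624178243
```

Emit:
play_rows([
  {"dx": 5.5, "dy": -7, "dz": 1, "rx": 0, "ry": 0, "rz": 0, "claw": 0.0},
  {"dx": 5.5, "dy": -7, "dz": 1, "rx": 0, "ry": 0, "rz": 0, "claw": 0.0},
  {"dx": 5.5, "dy": -7, "dz": 1, "rx": 0, "ry": 0, "rz": 0, "claw": 0.0},
  {"dx": 5.5, "dy": -7, "dz": 1, "rx": 0, "ry": 0, "rz": 0, "claw": 0.0},
])

```text
time: 2.8
tool_pos: [0.5855, 0.1582, 0.2981]
tool_rot: [-0.0, 0.994, 0.112, -0.003]
contact_force: [-0.6, -1.2, -1.0]
gripper_width: 0.994
```

```bash
python3 snap.py w4
python3 - <<'E'
from h import *
im=cv2.imread('pics/w4.png'); cv2.imwrite('pics/w4c.png',im)
im=cv2.imread('pics/w3.png')[80:220,195:305]; cv2.imwrite('pics/w3c.png',cv2.resize(im,None,fx=4,fy=4,interpolation=cv2.INTER_CUBIC))
E
```

```text
2.85 [0.58549692 0.15791819 0.2986312 ] 0.015856008741431452 [ 0.14 -0.02  1.57  0.    1.59  1.49]
```

View pics/w4.png

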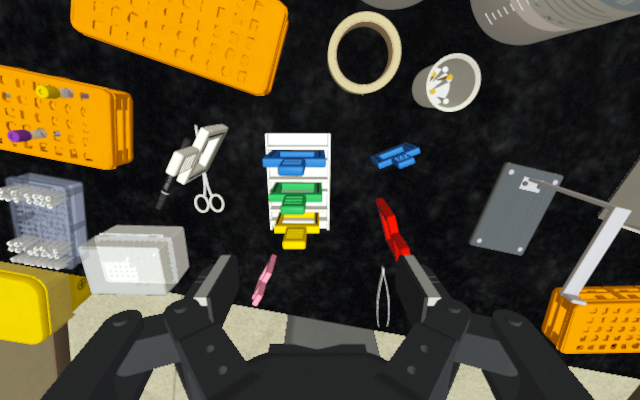

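View pics/w3c.png

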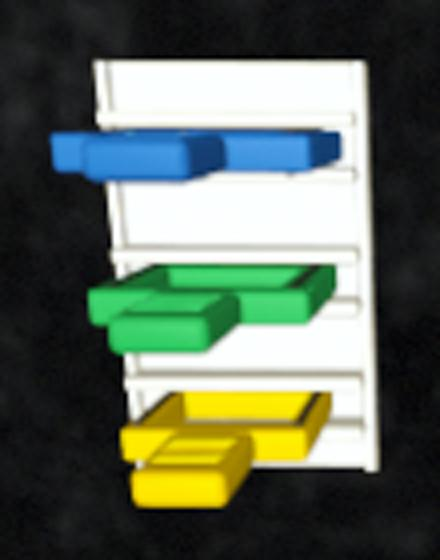

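Hook measured: centre (0.577, -0.183), yaw about 0, lip top 0.163 high. Next the tabs, from w3 and w4.

Run:
```python
from h import *
im=cv2.imread('pics/w4.png')[125:255,255:345]; cv2.imwrite('pics/w4c.png',cv2.resize(im,None,fx=4,fy=4,interpolation=cv2.INTER_CUBIC))
im=cv2.imread('pics/w3.png')[105:215,200:290]; cv2.imwrite('pics/w3c.png',cv2.resize(im,None,fx=5,fy=5,interpolation=cv2.INTER_CUBIC))
```

```text
(no output)
```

View pics/w4c.png

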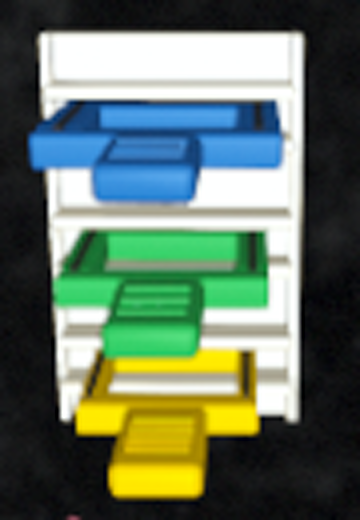

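View pics/w3c.png

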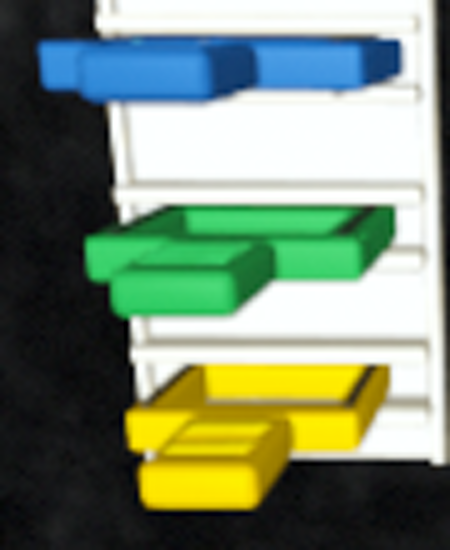

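```bash
python3 - <<'E'
from h import *
import pickle
a=pickle.load(open('w3.pkl','rb'));b=pickle.load(open('w4.pkl','rb'))
A=lambda x,y:((x+.5)/5+200-.5,(y+.5)/5+105-.5)
B=lambda x,y:((x+.5)/4+255-.5,(y+.5)/4+125-.5)
for n,p,q,z in[('blue',(145,77),(144,182),.136),('green',(174,293),(151,338),.13),('yellow',(200,486),(156,480),.124)]:
    P,e=tri(a,A(*p),b,B(*q)); print(n,P.round(4),e.round(4),onplane(a,A(*p),z).round(4),onplane(b,B(*q),z).round(4))
# orientation of tab front edges on w4 top plane
for p,q,z in[((98,199),(195,199),.136),((112,496),(200,496),.124)]:
    d=onplane(b,B(*q),z)-onplane(b,B(*p),z); print(d, np.degrees(np.arctan2(d[0],-d[1])))
# rack left edge / right edge
for p,q in[((50,90),(296,92)),((58,215),(294,218))]:
    d=onplane(b,B(*q),.026)-onplane(b,B(*p),.026); print(d, np.degrees(np.arctan2(d[0],-d[1])))
E
python3 go.py 0.595 0.187 0.25 12.8
```

```text
blue [0.5926 0.1903 0.1334] 0.001 [0.5924 0.1898 0.136 ] [0.5936 0.19   0.136 ]
green [0.5446 0.1793 0.1276] 0.0009 [0.5448 0.1789 0.13  ] [0.546  0.1791 0.13  ]
yellow [0.4955 0.1681 0.1222] 0.0001 [0.4961 0.1677 0.124 ] [0.4964 0.1681 0.124 ]
[ 0.00608519 -0.02661418  0.        ] 12.878990865516622
[ 0.00630877 -0.02755953  0.        ] 12.893663354042912
[ 0.01962859 -0.08918273  0.        ] 12.41255990700293
[ 0.01910695 -0.08889584  0.        ] 12.130393779865914
pos [0.5855 0.1579 0.2986] yaw 12.78 tilt [-0.004  0.    -1.   ] t 2.85 F [ 0.7 -0.1  0.6] w 0.999
d cm [ 1.59 -2.62  4.86] r [-0.0014  0.004  -0.0003] dist 5.7
```

Blue tab: (0.593, 0.190), top about 0.135. It agrees across four views within 2 mm, and the yaw is 12.8°. Approaching.

Emit:
play_rows([
  {"dx": 1.5, "dy": -3, "dz": 4, "rx": -0.001, "ry": 0.004, "rz": 0, "claw": 0.3},
  {"dx": 1.5, "dy": -3, "dz": 8, "rx": -0.001, "ry": 0.004, "rz": 0, "claw": 0.3},
  {"dx": 1.5, "dy": -3, "dz": 13, "rx": -0.001, "ry": 0.004, "rz": 0, "claw": 0.3},
  {"dx": 1.5, "dy": -3, "dz": 14, "rx": -0.001, "ry": 0.004, "rz": 0, "claw": 0.3},
  {"dx": 1.5, "dy": -3, "dz": 14, "rx": -0.001, "ry": 0.004, "rz": 0, "claw": 0.3},
])

```text
time: 3.35
tool_pos: [0.5917, 0.1885, 0.1569]
tool_rot: [0.0, 0.994, 0.11, -0.002]
contact_force: [0.4, 0.2, -0.1]
gripper_width: 0.698
```

```bash
python3 go.py 0.593 0.19 0.096 12.8
```

```text
pos [0.5917 0.1885 0.1569] yaw 12.66 tilt [-0.004 -0.001 -1.   ] t 3.35 F [ 0.4  0.2 -0.1] w 0.698
d cm [ 0.19 -0.11  6.09] r [-0.0001  0.0044 -0.0024] dist 6.1
```

```bash
python3 snap.py w5
```

```text
3.4 [0.59345244 0.18921428 0.15988111] 0.05564096466283638 [0.19 0.1  1.68 0.   1.36 1.54]
```

View pics/w5.png

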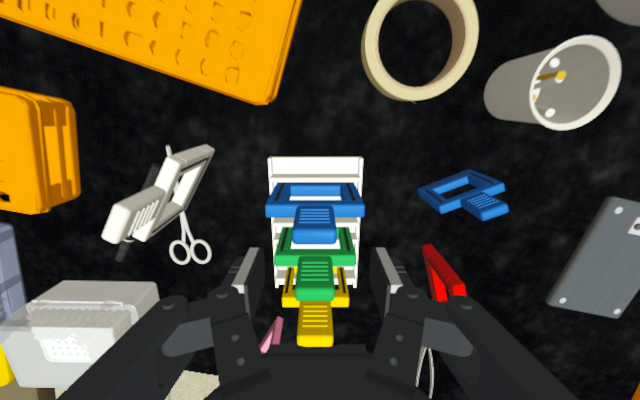

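```bash
python3 - <<'E'
from h import *
import pickle
c=pickle.load(open('w5.pkl','rb'))
print(proj(c,(.593,.19,.135)),[onplane(c,(315,235),z).round(4) for z in(.133,.136)])
im=cv2.imread('pics/w5.png')[190:260,260:370]; cv2.imwrite('pics/w5c.png',cv2.resize(im,None,fx=6,fy=6,interpolation=cv2.INTER_CUBIC))
E
python3 go.py 0.593 0.19 0.096 12.8
```

```text
[314.68786852 236.97932438] [array([0.5935, 0.1899, 0.133 ]), array([0.5949, 0.1902, 0.136 ])]
pos [0.5935 0.1892 0.1599] yaw 12.68 tilt [ 0.001  0.    -1.   ] t 3.4 F [0.3 0.2 0.7] w 0.698
d cm [-0.03 -0.09  6.39] r [-0.0001 -0.0008 -0.0021] dist 6.4
```

View pics/w5c.png

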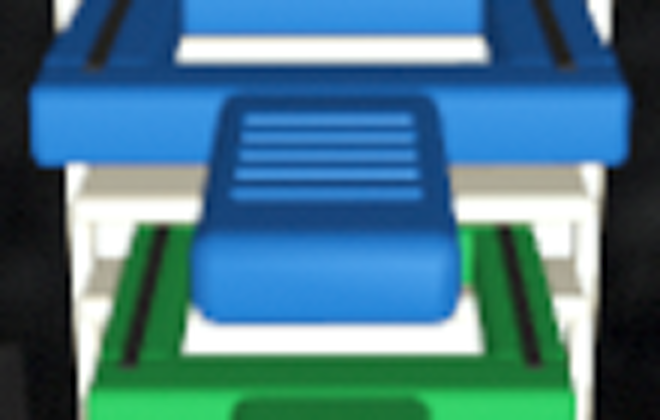

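The prediction (314.7,237) matches the observed tab top (314.5,236). Descend and grip.

Emit:
play_rows([
  {"dx": 0, "dy": -0.1, "dz": 3, "rx": 0, "ry": 0, "rz": -0.002, "claw": 0.3},
  {"dx": 0, "dy": -0.1, "dz": 5, "rx": 0, "ry": 0, "rz": -0.002, "claw": 0.3},
  {"dx": 0, "dy": -0.1, "dz": 6.5, "rx": 0, "ry": 0, "rz": -0.002, "claw": 0.3},
  {"dx": 0, "dy": -0.1, "dz": 6.5, "rx": 0, "ry": 0, "rz": -0.002, "claw": 0.3},
  {"dx": 0, "dy": -0.1, "dz": 6.5, "rx": 0, "ry": 0, "rz": -0.002, "claw": 0.3},
])

```text
time: 3.9
tool_pos: [0.5946, 0.1902, 0.097]
tool_rot: [-0.0, 0.994, 0.111, 0.002]
contact_force: [0.9, 0.3, 1.2]
gripper_width: 0.701
```

```bash
python3 go.py 0.593 0.19 0.096 12.8
```

```text
pos [0.5946 0.1902 0.097 ] yaw 12.78 tilt [ 0.004  0.001 -1.   ] t 3.9 F [0.9 0.3 1.2] w 0.701
d cm [-0.16 -0.01  0.1 ] r [ 0.0001 -0.0037 -0.0004] dist 0.2
```

Emit:
play_rows([
  {"dx": -0.1, "dy": 0, "dz": 0.1, "rx": 0, "ry": -0.004, "rz": 0, "claw": 0.3},
  {"dx": -0.1, "dy": 0, "dz": 0.1, "rx": 0, "ry": -0.004, "rz": 0, "claw": 1},
  {"dx": -0.1, "dy": 0, "dz": 0.1, "rx": 0, "ry": -0.004, "rz": 0, "claw": 1},
  {"dx": -0.1, "dy": 0, "dz": 0.1, "rx": 0, "ry": -0.004, "rz": 0, "claw": 1},
  {"dx": -0.1, "dy": 0, "dz": 0.1, "rx": 0, "ry": -0.004, "rz": 0, "claw": 1},
])

```text
time: 4.4
tool_pos: [0.5942, 0.1902, 0.097]
tool_rot: [0.0, 0.994, 0.111, 0.001]
contact_force: [-0.8, 0.5, 4.9]
gripper_width: 0.347
```

Emit:
play_rows([
  {"dx": 0, "dy": 0, "dz": 0, "rx": 0, "ry": 0, "rz": 0, "claw": 1},
  {"dx": 0, "dy": 0, "dz": 0, "rx": 0, "ry": 0, "rz": 0, "claw": 1},
])

```text
time: 4.6
tool_pos: [0.5943, 0.1902, 0.0971]
tool_rot: [0.0, 0.994, 0.111, 0.001]
contact_force: [-0.1, -0.3, 1.7]
gripper_width: 0.338
```

```bash
python3 go.py 0.593 0.19 0.27 12.8
```

```text
pos [0.5943 0.1902 0.0971] yaw 12.79 tilt [ 0.001  0.    -1.   ] t 4.6 F [-0.1 -0.3  1.7] w 0.338
d cm [-1.000e-01 -1.000e-02 -1.729e+01] r [ 0.0002 -0.0014 -0.0002] dist 17.3
```

Emit:
play_rows([
  {"dx": 0, "dy": 0, "dz": -1, "rx": 0, "ry": 0, "rz": 0, "claw": 1},
  {"dx": 0, "dy": 0, "dz": -2.5, "rx": 0, "ry": 0, "rz": 0, "claw": 1},
  {"dx": 0, "dy": 0, "dz": -5, "rx": 0, "ry": 0, "rz": 0, "claw": 1},
  {"dx": 0, "dy": 0, "dz": -9, "rx": 0, "ry": 0, "rz": 0, "claw": 1},
  {"dx": 0, "dy": 0, "dz": -13, "rx": 0, "ry": 0, "rz": 0, "claw": 1},
])

```text
time: 5.1
tool_pos: [0.5934, 0.19, 0.2287]
tool_rot: [0.0, 0.994, 0.111, 0.0]
contact_force: [0.5, -0.1, -0.7]
gripper_width: 0.342
```

```bash
python3 go.py 0.593 0.19 0.27 12.8; python3 snap.py w6; python3 -c "
from h import *
cv2.imwrite('pics/s6.png',grab_frame('scene'))"
```

```text
pos [0.5934 0.19   0.2287] yaw 12.79 tilt [ 0. -0. -1.] t 5.1 F [ 0.5 -0.1 -0.7] w 0.342
d cm [-0.04 -0.   -4.13] r [ 0.0001 -0.     -0.0002] dist 4.1
5.15 [0.59724073 0.19088596 0.23858682] 0.13034004644824743 [ 0.19  0.04  1.61 -0.    1.47  1.54]
```

View pics/w6.png

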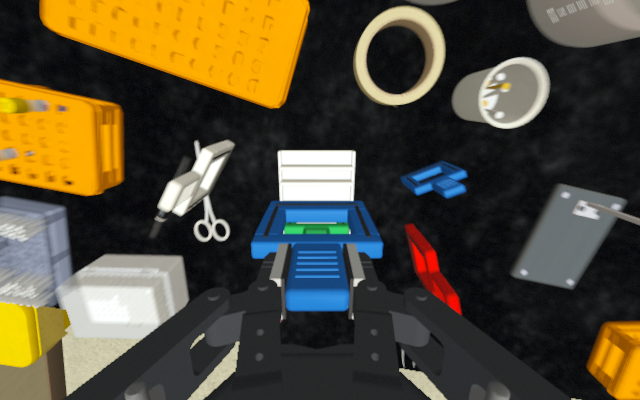

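View pics/s6.png

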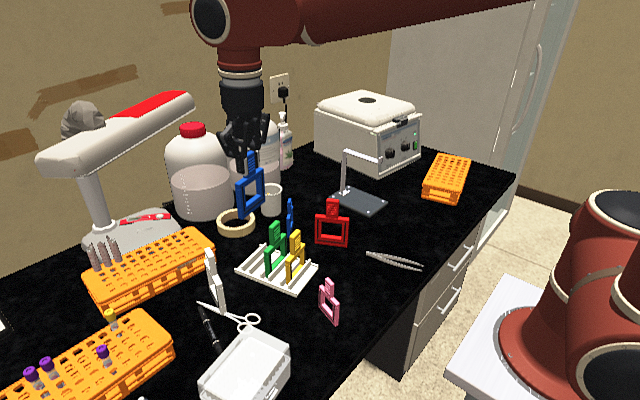

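The blue frame is gripped squarely and lifted clear (wrist view at 315,250), with green and yellow undisturbed. Carry to in front of the lip.

```bash
python3 go.py 0.482 -0.183 0.26 0
```

```text
pos [0.5977 0.1909 0.2368] yaw 12.8 tilt [ 0.015  0.003 -1.   ] t 5.2 F [ 0.8  0.8 -0. ] w 0.345
d cm [-19.52  33.9   -2.6 ] r [-0.0011 -0.0155  0.2233] dist 39.2
```

Emit:
play_rows([
  {"dx": -2, "dy": 3.5, "dz": -1.5, "rx": 0, "ry": -0.015, "rz": 0.02, "claw": 1},
  {"dx": -4.5, "dy": 7.5, "dz": -2.5, "rx": 0, "ry": -0.015, "rz": 0.05, "claw": 1},
  {"dx": -7, "dy": 12, "dz": -2.5, "rx": 0, "ry": -0.015, "rz": 0.09, "claw": 1},
  {"dx": -9.5, "dy": 16.5, "dz": -2.5, "rx": 0, "ry": -0.015, "rz": 0.13, "claw": 1},
  {"dx": -12, "dy": 21, "dz": -2.5, "rx": 0, "ry": -0.015, "rz": 0.17, "claw": 1},
])

```text
time: 5.7
tool_pos: [0.527, -0.0377, 0.2608]
tool_rot: [-0.0, 1.0, 0.026, 0.001]
contact_force: [0.8, -0.8, -1.1]
gripper_width: 0.341
```

```bash
python3 go.py 0.482 -0.183 0.26 0
```

```text
pos [ 0.527  -0.0377  0.2608] yaw 3.0 tilt [ 0.001  0.001 -1.   ] t 5.7 F [ 0.8 -0.8 -1.1] w 0.341
d cm [-5.25 14.27  0.07] r [-0.0005 -0.0011  0.0524] dist 15.2
```

Emit:
play_rows([
  {"dx": -1.5, "dy": 4.5, "dz": 0, "rx": 0, "ry": 0, "rz": 0.02, "claw": 1},
  {"dx": -3, "dy": 8.5, "dz": 0, "rx": 0, "ry": 0, "rz": 0.04, "claw": 1},
  {"dx": -4.3, "dy": 12, "dz": 0, "rx": 0, "ry": 0, "rz": 0.052, "claw": 1},
  {"dx": -5.2, "dy": 14.2, "dz": 0, "rx": 0, "ry": 0, "rz": 0.052, "claw": 1},
  {"dx": -5.2, "dy": 14.2, "dz": 0, "rx": 0, "ry": 0, "rz": 0.052, "claw": 1},
])

```text
time: 6.2
tool_pos: [0.4814, -0.1846, 0.2611]
tool_rot: [0.0, 1.0, -0.002, 0.0]
contact_force: [0.5, 1.0, -0.3]
gripper_width: 0.342
```

```bash
python3 go.py 0.482 -0.183 0.199 0
```

```text
pos [ 0.4814 -0.1846  0.2611] yaw -0.23 tilt [ 0.001 -0.    -1.   ] t 6.2 F [ 0.5  1.  -0.3] w 0.342
d cm [ 0.06 -0.16  6.21] r [ 0.0001 -0.0009 -0.0039] dist 6.2
```

Emit:
play_rows([
  {"dx": 0, "dy": -0.1, "dz": 2, "rx": 0, "ry": 0, "rz": -0.004, "claw": 1},
  {"dx": 0, "dy": -0.1, "dz": 4, "rx": 0, "ry": 0, "rz": -0.004, "claw": 1},
  {"dx": 0, "dy": -0.1, "dz": 5.7, "rx": 0, "ry": 0, "rz": -0.004, "claw": 1},
  {"dx": 0, "dy": -0.1, "dz": 6.2, "rx": 0, "ry": 0, "rz": -0.004, "claw": 1},
  {"dx": 0, "dy": -0.1, "dz": 6.2, "rx": 0, "ry": 0, "rz": -0.004, "claw": 1},
])

```text
time: 6.7
tool_pos: [0.4811, -0.1826, 0.1984]
tool_rot: [-0.001, 1.0, 0.001, -0.0]
contact_force: [-0.1, 0.1, -0.6]
gripper_width: 0.344
```

```bash
python3 go.py 0.605 -0.183 0.199 0; python3 snap.py w7;python3 -c "
from h import *
cv2.imwrite('pics/s7.png',cv2.resize(grab_frame('scene')[100:250,280:440],None,fx=4,fy=4))"
```

```text
pos [ 0.4811 -0.1826  0.1984] yaw 0.06 tilt [-0.001  0.001 -1.   ] t 6.7 F [-0.1  0.1 -0.6] w 0.344
d cm [12.39  0.06 -0.07] r [-0.0011  0.0007  0.001 ] dist 12.4
6.75 [ 0.48166425 -0.18299612  0.19949977] 0.021809674115429504 [-0.51 -0.19  1.9   0.    1.43  1.06]
```

View pics/w7.png

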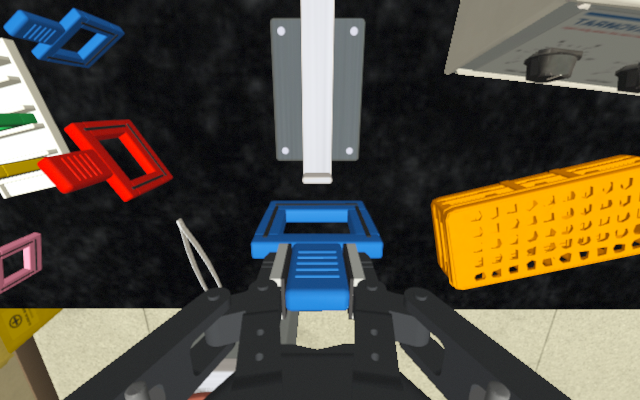

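View pics/s7.png

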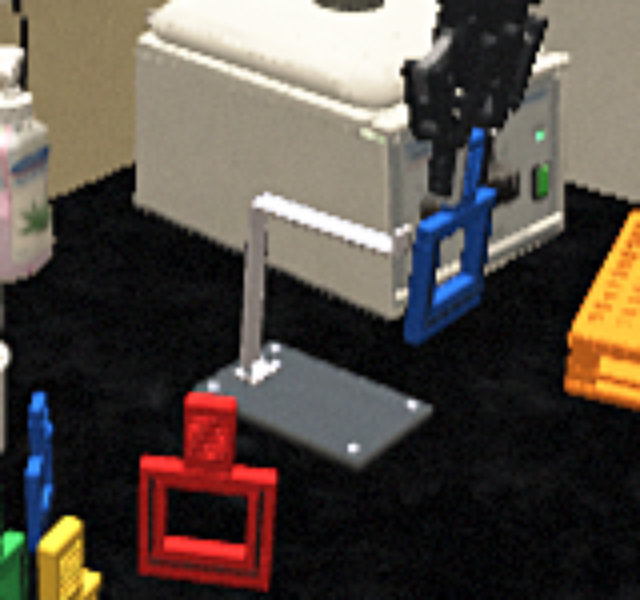

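```bash
python3 - <<'E'
from h import *
S=cam('scene')
for y in(.025,-.025):
  for z in(.1765,.1325): 
    p=proj(S,(.4757,-.183+y,z)); print(((p-[280,100])*4).round(0))
print(((proj(S,(.5178,-.183,.164))-[280,100])*4).round(0), ((proj(S,(.4757,-.183+.041,.1085))-[280,100])*4).round(0))
E
python3 go.py 0.602 -0.1834 0.199 0
```

```text
[439. 240.]
[431. 302.]
[479. 215.]
[471. 275.]
[401. 226.] [414. 344.]
pos [ 0.482  -0.1833  0.2002] yaw 0.04 tilt [ 0.002 -0.001 -1.   ] t 6.8 F [-0.   0.2  0.2] w 0.341
d cm [12.    0.02  0.14] r [ 0.0007 -0.0021  0.0007] dist 12.0
```

The predicted window corners match the scene view: (439,240) and (431,302) in the crop. Slide over the lip.

Emit:
play_rows([
  {"dx": 2, "dy": 0, "dz": 0.1, "rx": 0, "ry": -0.002, "rz": 0, "claw": 1},
  {"dx": 4, "dy": 0, "dz": 0.1, "rx": 0, "ry": -0.002, "rz": 0, "claw": 1},
  {"dx": 6, "dy": 0, "dz": 0.1, "rx": 0, "ry": -0.002, "rz": 0, "claw": 1},
  {"dx": 8, "dy": 0, "dz": 0.1, "rx": 0, "ry": -0.002, "rz": 0, "claw": 1},
  {"dx": 8, "dy": 0, "dz": 0.1, "rx": 0, "ry": -0.002, "rz": 0, "claw": 1},
])

```text
time: 7.3
tool_pos: [0.5642, -0.1834, 0.2009]
tool_rot: [0.001, 1.0, 0.001, 0.001]
contact_force: [0.1, -0.6, -0.7]
gripper_width: 0.343
```

```bash
python3 go.py 0.602 -0.1834 0.199 0
```

```text
pos [ 0.5642 -0.1834  0.2009] yaw 0.11 tilt [ 0.003 -0.002 -1.   ] t 7.3 F [ 0.1 -0.6 -0.7] w 0.343
d cm [3.78 0.01 0.2 ] r [ 0.0015 -0.0027  0.0018] dist 3.8
```

Emit:
play_rows([
  {"dx": 2, "dy": 0, "dz": 0.2, "rx": 0.001, "ry": -0.003, "rz": 0.002, "claw": 1},
  {"dx": 3.8, "dy": 0, "dz": 0.2, "rx": 0.001, "ry": -0.003, "rz": 0.002, "claw": 1},
  {"dx": 3.8, "dy": 0, "dz": 1, "rx": 0.001, "ry": -0.003, "rz": 0.002, "claw": 1},
  {"dx": 3.8, "dy": 0, "dz": 2, "rx": 0.001, "ry": -0.003, "rz": 0.002, "claw": 1},
  {"dx": 3.8, "dy": 0, "dz": 2.4, "rx": 0.001, "ry": -0.003, "rz": 0.002, "claw": 1},
])

```text
time: 7.8
tool_pos: [0.6005, -0.183, 0.1751]
tool_rot: [-0.0, 1.0, -0.0, -0.002]
contact_force: [-1.3, 0.4, -0.2]
gripper_width: 0.343
```

```bash
python3 go.py 0.602 -0.1834 0.173 0
```

```text
pos [ 0.6005 -0.183   0.1751] yaw -0.02 tilt [-0.003  0.001 -1.   ] t 7.8 F [-1.3  0.4 -0.2] w 0.343
d cm [0.15 0.04 0.21] r [-0.0005  0.0033 -0.0004] dist 0.3
```

Nearly there. I'll lower in small steps and watch the force.

Emit:
play_rows([
  {"dx": 0.1, "dy": 0, "dz": 0.1, "rx": 0, "ry": 0.003, "rz": 0, "claw": 1},
  {"dx": 0.1, "dy": 0, "dz": 0.2, "rx": 0, "ry": 0.003, "rz": 0, "claw": 1},
  {"dx": 0.1, "dy": 0, "dz": 0.2, "rx": 0, "ry": 0.003, "rz": 0, "claw": 1},
])

```text
time: 8.1
tool_pos: [0.6012, -0.183, 0.1732]
tool_rot: [-0.0, 1.0, -0.0, -0.0]
contact_force: [-0.1, 0.5, -0.6]
gripper_width: 0.341
```

```bash
python3 go.py 0.602 -0.1834 0.173 0;python3 -c "
from h import *
cv2.imwrite('pics/s8.png',cv2.resize(grab_frame('scene')[100:220,320:420],None,fx=6,fy=6))"
```

```text
pos [ 0.6012 -0.183   0.1732] yaw -0.03 tilt [-0.  0. -1.] t 8.1 F [-0.1  0.5 -0.6] w 0.341
d cm [0.08 0.04 0.02] r [-0.0004  0.0002 -0.0005] dist 0.1
```

View pics/s8.png

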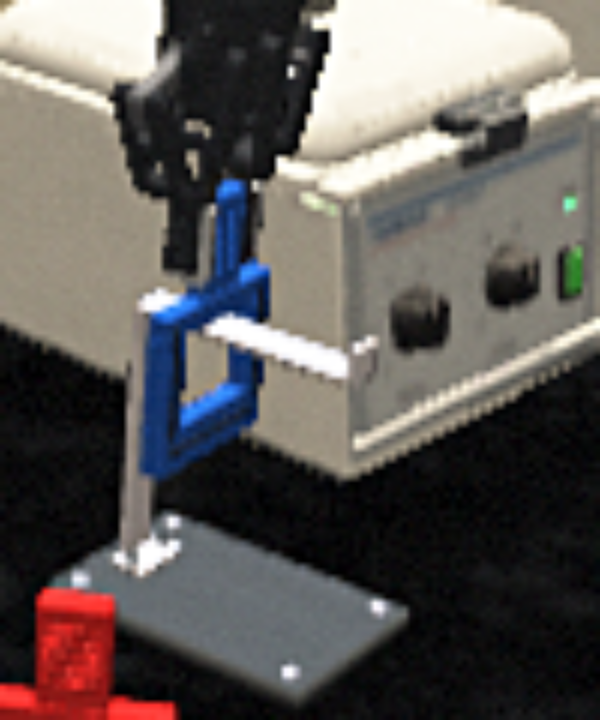

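Emit:
play_rows([
  {"dx": 0, "dy": 0, "dz": 0.1, "rx": 0, "ry": 0, "rz": 0, "claw": 1},
  {"dx": 0, "dy": 0, "dz": 0.1, "rx": 0, "ry": 0, "rz": 0, "claw": 1},
])

```text
time: 8.35
tool_pos: [0.6016, -0.1832, 0.173]
tool_rot: [0.0, 1.0, -0.0, 0.0]
contact_force: [-0.6, 0.7, 1.3]
gripper_width: 0.341
```

Emit:
play_rows([
  {"dx": 0, "dy": 0, "dz": 0.1, "rx": 0, "ry": 0, "rz": 0, "claw": 1},
  {"dx": 0, "dy": 0, "dz": 0.1, "rx": 0, "ry": 0, "rz": 0, "claw": 1},
])

```text
time: 8.55
tool_pos: [0.6016, -0.1832, 0.1729]
tool_rot: [0.0, 1.0, -0.0, 0.0]
contact_force: [-2.5, 1.2, 4.8]
gripper_width: 0.346
```

Seated, with 5 N up at the predicted height. Release.

Emit:
play_rows([
  {"dx": 0, "dy": 0, "dz": 0, "rx": 0, "ry": 0, "rz": 0, "claw": 0.9},
  {"dx": 0, "dy": 0, "dz": 0, "rx": 0, "ry": 0, "rz": 0, "claw": 0.5},
  {"dx": 0, "dy": 0, "dz": 0, "rx": 0, "ry": 0, "rz": 0, "claw": 0.3},
  {"dx": 0, "dy": 0, "dz": 0, "rx": 0, "ry": 0, "rz": 0, "claw": 0.3},
  {"dx": 0, "dy": 0, "dz": 0, "rx": 0, "ry": 0, "rz": 0, "claw": 0.3},
])

```text
time: 9.05
tool_pos: [0.6016, -0.1831, 0.1726]
tool_rot: [0.0, 1.0, -0.0, 0.0]
contact_force: [-0.1, -0.9, -0.3]
gripper_width: 0.704
```

Emit:
play_rows([
  {"dx": 0, "dy": 0, "dz": -1, "rx": 0, "ry": 0, "rz": 0, "claw": 0.3},
  {"dx": 0, "dy": 0, "dz": -3, "rx": 0, "ry": 0, "rz": 0, "claw": 0.3},
  {"dx": 0, "dy": 0, "dz": -6, "rx": 0, "ry": 0, "rz": 0, "claw": 0.3},
  {"dx": 0, "dy": 0, "dz": -9, "rx": 0, "ry": 0, "rz": 0, "claw": 0.3},
  {"dx": 0, "dy": 0, "dz": -10, "rx": 0, "ry": 0, "rz": 0, "claw": 0.3},
])

```text
time: 9.55
tool_pos: [0.6031, -0.1838, 0.2779]
tool_rot: [0.001, 1.0, -0.0, 0.004]
contact_force: [0.1, -0.0, 0.7]
gripper_width: 0.7
```

```bash
python3 go.py 0.495 0.168 0.19 12.8;python3 -c "
from h import *
cv2.imwrite('pics/s9.png',cv2.resize(grab_frame('scene')[100:220,320:420],None,fx=6,fy=6))"; python3 snap.py w9
```

```text
pos [ 0.6031 -0.1838  0.2779] yaw -0.02 tilt [ 0.007 -0.003 -1.   ] t 9.55 F [ 0.1 -0.   0.7] w 0.7
d cm [-10.89 -35.2    8.61] r [ 0.0038 -0.0071 -0.2238] dist 37.8
9.65 [ 0.60255024 -0.18355602  0.27546601] 0.05852316339468154 [-0.41  0.04  1.55  0.    1.54  1.16]
```

View pics/s9.png

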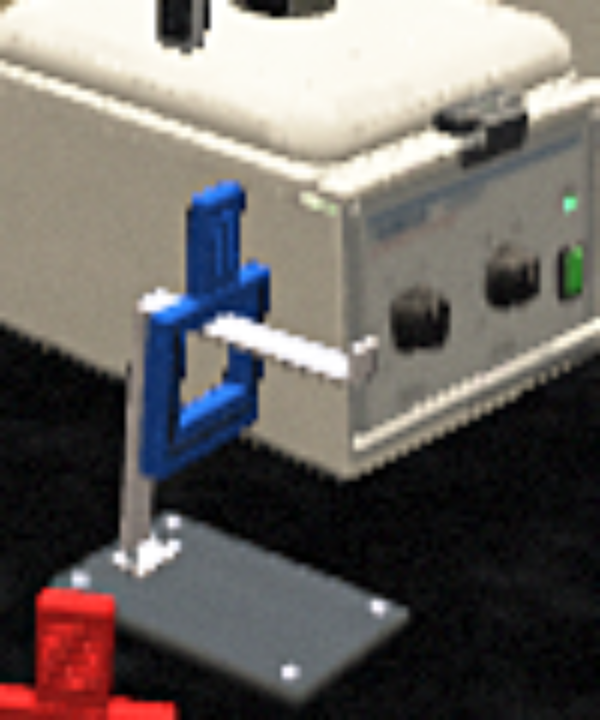

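View pics/w9.png

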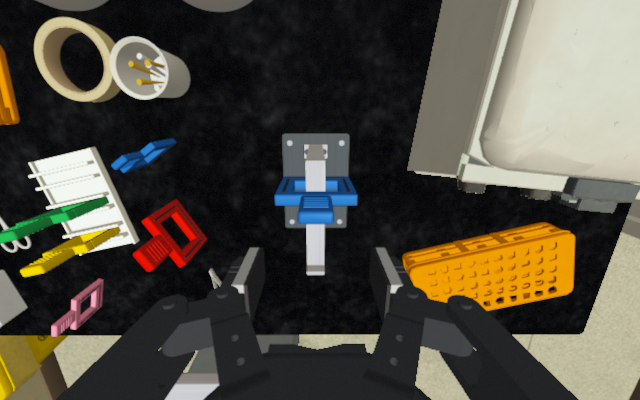

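Blue hangs free and square on the strap. Now yellow.

Emit:
play_rows([
  {"dx": -1.5, "dy": -5, "dz": 0, "rx": 0.002, "ry": -0.005, "rz": -0.05, "claw": 0.3},
  {"dx": -3, "dy": -10, "dz": 0, "rx": 0.003, "ry": -0.007, "rz": -0.12, "claw": 0.3},
  {"dx": -4.5, "dy": -15, "dz": 0, "rx": 0.003, "ry": -0.007, "rz": -0.18, "claw": 0.3},
  {"dx": -6, "dy": -20, "dz": 1, "rx": 0.003, "ry": -0.007, "rz": -0.224, "claw": 0.3},
  {"dx": -7.5, "dy": -25, "dz": 2, "rx": 0.003, "ry": -0.007, "rz": -0.224, "claw": 0.3},
])

```text
time: 10.15
tool_pos: [0.5297, 0.0566, 0.2548]
tool_rot: [-0.0, 0.994, 0.112, -0.002]
contact_force: [0.2, 0.4, -0.8]
gripper_width: 0.699
```

```bash
python3 go.py 0.4955 0.168 0.17 12.8
```

```text
pos [0.5297 0.0566 0.2548] yaw 12.82 tilt [-0.004  0.    -1.   ] t 10.15 F [ 0.2  0.4 -0.8] w 0.699
d cm [ -0.83 -11.6    8.5 ] r [-0.0014  0.004   0.0004] dist 14.4
```

Emit:
play_rows([
  {"dx": -0.3, "dy": -4.5, "dz": 1, "rx": 0, "ry": 0.004, "rz": 0, "claw": 0.3},
  {"dx": -0.6, "dy": -9, "dz": 3, "rx": 0, "ry": 0.004, "rz": 0, "claw": 0.3},
  {"dx": -0.8, "dy": -11.6, "dz": 5.5, "rx": 0, "ry": 0.004, "rz": 0, "claw": 0.3},
  {"dx": -0.8, "dy": -11.6, "dz": 8, "rx": 0, "ry": 0.004, "rz": 0, "claw": 0.3},
  {"dx": -0.8, "dy": -11.6, "dz": 8.5, "rx": 0, "ry": 0.004, "rz": 0, "claw": 0.3},
])

```text
time: 10.65
tool_pos: [0.492, 0.1682, 0.1642]
tool_rot: [-0.0, 0.994, 0.113, -0.005]
contact_force: [-0.3, -1.1, -0.9]
gripper_width: 0.702
```

```bash
python3 snap.py w10; python3 go.py 0.4955 0.168 0.085 12.8
python3 - <<'E'
from h import *
import pickle
c=pickle.load(open('w10.pkl','rb'))
print([proj(c,(.4955,.168,z)).round(1) for z in(.122,.124)])
im=cv2.imread('pics/w10.png')[180:280,240:390]; cv2.imwrite('pics/w10c.png',cv2.resize(im,None,fx=5,fy=5,interpolation=cv2.INTER_CUBIC))
E
```

```text
10.7 [0.49295366 0.16777313 0.16534487] 0.05311517533672885 [ 0.18 -0.14  1.91  0.    1.38  1.53]
pos [0.493  0.1678 0.1653] yaw 12.86 tilt [-0.008 -0.    -1.   ] t 10.7 F [ 0.1 -0.4 -1.1] w 0.701
d cm [0.32 0.05 8.03] r [-0.0016  0.008   0.0011] dist 8.0
[array([318., 222.]), array([318. , 223.1])]
```

View pics/w10c.png

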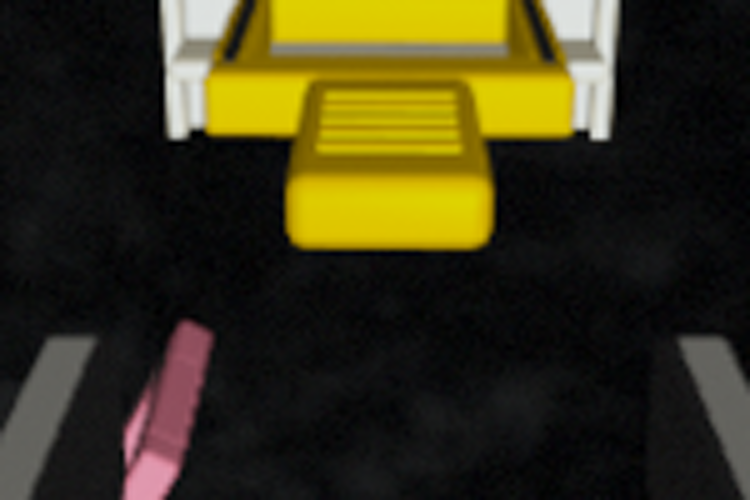

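Yellow tab observed at (318,222), as predicted. Descend.

Emit:
play_rows([
  {"dx": 0.3, "dy": 0, "dz": 2.5, "rx": 0, "ry": 0.008, "rz": 0, "claw": 0.3},
  {"dx": 0.2, "dy": 0, "dz": 5, "rx": 0, "ry": 0.008, "rz": 0, "claw": 0.3},
  {"dx": 0.2, "dy": 0, "dz": 7.5, "rx": 0, "ry": 0.008, "rz": 0, "claw": 0.3},
  {"dx": 0.2, "dy": 0, "dz": 8, "rx": 0, "ry": 0.008, "rz": 0, "claw": 0.3},
  {"dx": 0.2, "dy": 0, "dz": 8, "rx": 0, "ry": 0.008, "rz": 0, "claw": 0.3},
])

```text
time: 11.2
tool_pos: [0.4942, 0.1676, 0.0851]
tool_rot: [-0.001, 0.994, 0.111, -0.001]
contact_force: [0.2, -0.3, 0.4]
gripper_width: 0.696
```

```bash
python3 go.py 0.4955 0.168 0.085 12.8
```

```text
pos [0.4942 0.1676 0.0851] yaw 12.8 tilt [-0.002  0.001 -1.   ] t 11.2 F [ 0.2 -0.3  0.4] w 0.696
d cm [ 0.14 -0.01  0.01] r [-0.0016  0.0013  0.    ] dist 0.1
```

Emit:
play_rows([
  {"dx": 0.1, "dy": 0, "dz": 0, "rx": -0.001, "ry": 0.001, "rz": 0, "claw": 0.3},
  {"dx": 0.1, "dy": 0, "dz": 0, "rx": -0.001, "ry": 0.001, "rz": 0, "claw": 1},
  {"dx": 0.1, "dy": 0, "dz": 0, "rx": -0.001, "ry": 0.001, "rz": 0, "claw": 1},
  {"dx": 0.1, "dy": 0, "dz": 0, "rx": -0.001, "ry": 0.001, "rz": 0, "claw": 1},
  {"dx": 0.1, "dy": 0, "dz": 0, "rx": -0.001, "ry": 0.001, "rz": 0, "claw": 1},
])

```text
time: 11.7
tool_pos: [0.4962, 0.168, 0.0866]
tool_rot: [-0.0, 0.994, 0.112, 0.001]
contact_force: [-0.5, 0.5, 4.6]
gripper_width: 0.341
```

Emit:
play_rows([
  {"dx": 0, "dy": 0, "dz": 0, "rx": 0, "ry": 0, "rz": 0, "claw": 1},
  {"dx": 0, "dy": 0, "dz": 0, "rx": 0, "ry": 0, "rz": 0, "claw": 1},
])

```text
time: 11.9
tool_pos: [0.4962, 0.1681, 0.0866]
tool_rot: [-0.0, 0.994, 0.112, 0.001]
contact_force: [-0.3, -0.6, 2.6]
gripper_width: 0.34
```

Emit:
play_rows([
  {"dx": 0, "dy": 0, "dz": -1, "rx": 0, "ry": 0, "rz": 0, "claw": 1},
  {"dx": 0, "dy": 0, "dz": -2.5, "rx": 0, "ry": 0, "rz": 0, "claw": 1},
  {"dx": 0, "dy": 0, "dz": -6, "rx": 0, "ry": 0, "rz": 0, "claw": 1},
  {"dx": 0, "dy": 0, "dz": -10, "rx": 0, "ry": 0, "rz": 0, "claw": 1},
  {"dx": 0, "dy": 0, "dz": -14, "rx": 0, "ry": 0, "rz": 0, "claw": 1},
])

```text
time: 12.4
tool_pos: [0.4953, 0.1678, 0.2289]
tool_rot: [-0.0, 0.994, 0.112, 0.001]
contact_force: [1.5, 0.9, -0.2]
gripper_width: 0.341
```

```bash
python3 snap.py w11; python3 go.py 0.475 -0.1834 0.26 0
```

```text
12.45 [0.49911616 0.16863483 0.23783734] 0.1401754971925773 [ 0.18 -0.2   1.84  0.    1.48  1.53]
pos [0.4991 0.1686 0.2378] yaw 12.83 tilt [ 0.015  0.003 -1.   ] t 12.45 F [2.9 1.6 4.4] w 0.343
d cm [-10.13  33.79  -2.37] r [-0.0017 -0.0153  0.2238] dist 35.4
```

View pics/w11.png

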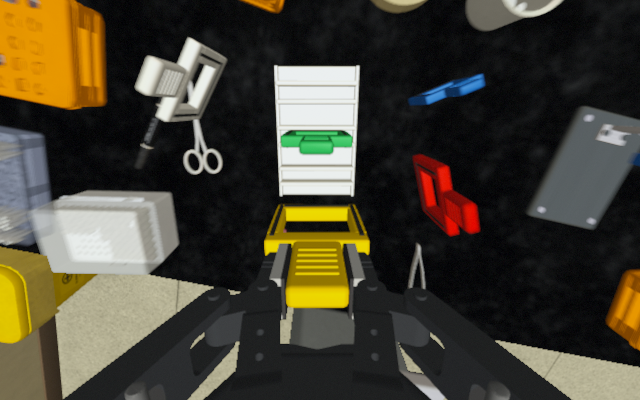

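Yellow is held and the green frame still stands in its slot (316,140). Carry.

Emit:
play_rows([
  {"dx": -1, "dy": 3.5, "dz": -1.5, "rx": 0, "ry": -0.015, "rz": 0.02, "claw": 1},
  {"dx": -2, "dy": 7.5, "dz": -2.4, "rx": 0, "ry": -0.015, "rz": 0.05, "claw": 1},
  {"dx": -3.5, "dy": 12, "dz": -2.4, "rx": 0, "ry": -0.015, "rz": 0.09, "claw": 1},
  {"dx": -5, "dy": 16.5, "dz": -2.4, "rx": 0, "ry": -0.015, "rz": 0.13, "claw": 1},
  {"dx": -6.5, "dy": 21, "dz": -2.4, "rx": 0, "ry": -0.015, "rz": 0.17, "claw": 1},
])

```text
time: 12.95
tool_pos: [0.4815, -0.0522, 0.2621]
tool_rot: [-0.0, 1.0, 0.026, 0.001]
contact_force: [1.8, -0.6, -0.5]
gripper_width: 0.345
```

```bash
python3 go.py 0.477 -0.1834 0.26 0
```

```text
pos [ 0.4815 -0.0522  0.2621] yaw 3.03 tilt [ 0.002  0.001 -1.   ] t 12.95 F [ 1.8 -0.6 -0.5] w 0.345
d cm [-1.14 13.08  0.2 ] r [-0.0009 -0.0017  0.0529] dist 13.1
```

Emit:
play_rows([
  {"dx": -0.4, "dy": 4.5, "dz": 0, "rx": 0, "ry": -0.002, "rz": 0.02, "claw": 1},
  {"dx": -0.8, "dy": 9, "dz": 0, "rx": 0, "ry": -0.002, "rz": 0.04, "claw": 1},
  {"dx": -1.1, "dy": 12, "dz": 0, "rx": 0, "ry": -0.002, "rz": 0.053, "claw": 1},
  {"dx": -1.1, "dy": 13, "dz": 0, "rx": 0, "ry": -0.002, "rz": 0.053, "claw": 1},
  {"dx": -1.1, "dy": 13, "dz": 0, "rx": 0, "ry": -0.002, "rz": 0.053, "claw": 1},
])

```text
time: 13.45
tool_pos: [0.4772, -0.1833, 0.2624]
tool_rot: [-0.001, 1.0, -0.001, -0.0]
contact_force: [0.1, 0.1, -0.8]
gripper_width: 0.337
```

```bash
python3 go.py 0.477 -0.1834 0.2005 0
```

```text
pos [ 0.4772 -0.1833  0.2624] yaw -0.12 tilt [-0.     0.001 -1.   ] t 13.45 F [ 0.1  0.1 -0.8] w 0.337
d cm [-0.02  0.01  6.19] r [-0.0012  0.0001 -0.0021] dist 6.2
```

Emit:
play_rows([
  {"dx": 0, "dy": 0, "dz": 2, "rx": 0, "ry": 0, "rz": -0.002, "claw": 1},
  {"dx": 0, "dy": 0, "dz": 4, "rx": 0, "ry": 0, "rz": -0.002, "claw": 1},
  {"dx": 0, "dy": 0, "dz": 5.7, "rx": 0, "ry": 0, "rz": -0.002, "claw": 1},
  {"dx": 0, "dy": 0, "dz": 6.2, "rx": 0, "ry": 0, "rz": -0.002, "claw": 1},
  {"dx": 0, "dy": 0, "dz": 6.2, "rx": 0, "ry": 0, "rz": -0.002, "claw": 1},
])

```text
time: 13.95
tool_pos: [0.477, -0.1817, 0.1998]
tool_rot: [-0.001, 1.0, 0.001, -0.001]
contact_force: [0.5, -0.3, -0.6]
gripper_width: 0.344
```

```bash
python3 snap.py w12;python3 - <<'E'
from h import *
S=cam('scene');x,y,z=monitor.state()['tool_pos']
cv2.imwrite('pics/s12.png',cv2.resize(grab_frame('scene')[100:250,280:440],None,fx=4,fy=4))
for a in(.025,-.025):
  for b in(0,.044): print(((proj(S,(x-.006,y+a,z-.0246-b))-[280,100])*4).round(0))
E
python3 go.py 0.552 -0.1834 0.2005 0
```

```text
14.0 [ 0.47748024 -0.18233468  0.20096206] 0.023157854692126528 [-0.51 -0.2   1.91  0.    1.44  1.06]
[444. 242.]
[436. 305.]
[485. 217.]
[476. 278.]
pos [ 0.4778 -0.1828  0.2016] yaw 0.06 tilt [ 0.001  0.001 -1.   ] t 14.05 F [-0.7  0.1  0.3] w 0.342
d cm [7.42 0.07 0.12] r [-0.0006 -0.0013  0.0011] dist 7.4
```

View pics/s12.png

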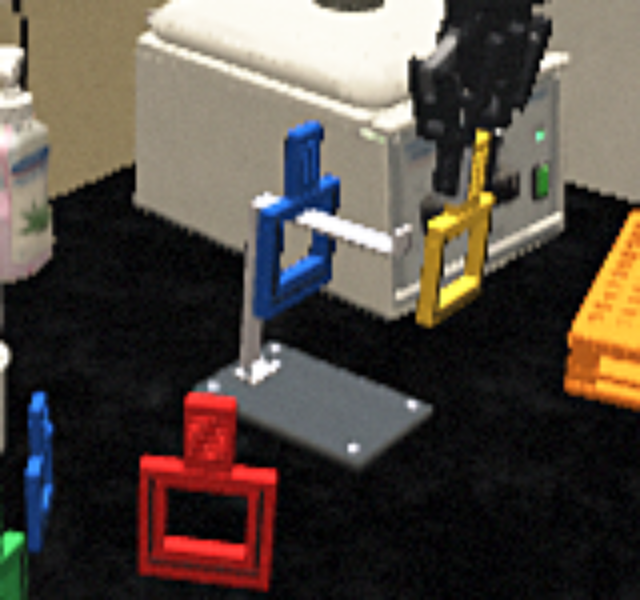

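View pics/w12.png

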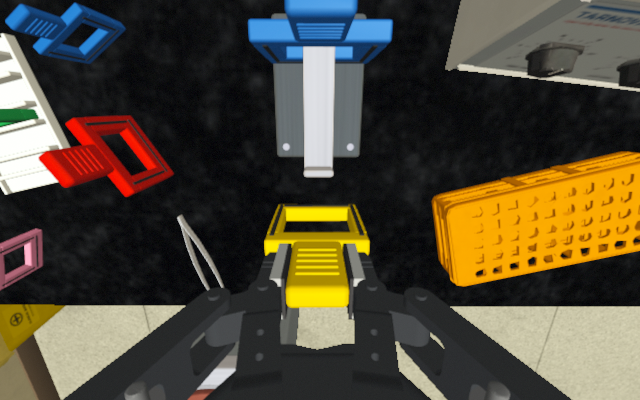

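The yellow window matches its prediction and lines up with the strap. Slide in to hook x = -25.

Emit:
play_rows([
  {"dx": 2, "dy": 0.1, "dz": 0.1, "rx": 0, "ry": -0.001, "rz": 0, "claw": 1},
  {"dx": 4, "dy": 0.1, "dz": 0.1, "rx": 0, "ry": -0.001, "rz": 0, "claw": 1},
  {"dx": 6, "dy": 0.1, "dz": 0.1, "rx": 0, "ry": -0.001, "rz": 0, "claw": 1},
  {"dx": 7.3, "dy": 0.1, "dz": 0.1, "rx": 0, "ry": -0.001, "rz": 0, "claw": 1},
  {"dx": 7.4, "dy": 0.1, "dz": 0.1, "rx": 0, "ry": -0.001, "rz": 0, "claw": 1},
])

```text
time: 14.55
tool_pos: [0.5532, -0.1837, 0.2017]
tool_rot: [-0.0, 1.0, 0.001, 0.001]
contact_force: [-1.2, 0.4, -0.3]
gripper_width: 0.34
```

```bash
python3 go.py 0.552 -0.1834 0.1746 0
```

```text
pos [ 0.5532 -0.1837  0.2017] yaw 0.11 tilt [ 0.002  0.    -1.   ] t 14.55 F [-1.2  0.4 -0.3] w 0.34
d cm [-0.12 -0.03  2.71] r [-0.0001 -0.0016  0.002 ] dist 2.7
```

Emit:
play_rows([
  {"dx": -0.1, "dy": 0, "dz": 1, "rx": 0, "ry": -0.002, "rz": 0.002, "claw": 1},
  {"dx": -0.1, "dy": 0, "dz": 2, "rx": 0, "ry": -0.002, "rz": 0.002, "claw": 1},
  {"dx": -0.1, "dy": 0, "dz": 2.5, "rx": 0, "ry": -0.002, "rz": 0.002, "claw": 1},
  {"dx": -0.1, "dy": 0, "dz": 2.6, "rx": 0, "ry": -0.002, "rz": 0.002, "claw": 1},
  {"dx": -0.1, "dy": 0, "dz": 2.7, "rx": 0, "ry": -0.002, "rz": 0.002, "claw": 1},
])

```text
time: 15.05
tool_pos: [0.5516, -0.1836, 0.1745]
tool_rot: [-0.0, 1.0, -0.0, -0.001]
contact_force: [-2.2, -0.5, 2.4]
gripper_width: 0.345
```

Emit:
play_rows([
  {"dx": 0, "dy": 0, "dz": 0.1, "rx": 0, "ry": 0, "rz": 0, "claw": 1},
  {"dx": 0, "dy": 0, "dz": 0.1, "rx": 0, "ry": 0, "rz": 0, "claw": 1},
])

```text
time: 15.25
tool_pos: [0.5517, -0.1836, 0.1745]
tool_rot: [-0.0, 1.0, -0.0, -0.001]
contact_force: [-2.8, -0.3, 4.9]
gripper_width: 0.344
```

Seated. Release and withdraw.

Emit:
play_rows([
  {"dx": 0, "dy": 0, "dz": 0, "rx": 0, "ry": 0, "rz": 0, "claw": 0.9},
  {"dx": 0, "dy": 0, "dz": 0, "rx": 0, "ry": 0, "rz": 0, "claw": 0.5},
  {"dx": 0, "dy": 0, "dz": 0, "rx": 0, "ry": 0, "rz": 0, "claw": 0.3},
  {"dx": 0, "dy": 0, "dz": 0, "rx": 0, "ry": 0, "rz": 0, "claw": 0.3},
  {"dx": 0, "dy": 0, "dz": 0, "rx": 0, "ry": 0, "rz": 0, "claw": 0.3},
])

```text
time: 15.75
tool_pos: [0.5517, -0.1836, 0.1743]
tool_rot: [-0.0, 1.0, -0.0, -0.001]
contact_force: [0.6, 0.2, 0.4]
gripper_width: 0.7
```

Emit:
play_rows([
  {"dx": 0, "dy": 0, "dz": -1, "rx": 0, "ry": 0, "rz": 0, "claw": 0.3},
  {"dx": 0, "dy": 0, "dz": -3, "rx": 0, "ry": 0, "rz": 0, "claw": 0.3},
  {"dx": 0, "dy": 0, "dz": -6, "rx": 0, "ry": 0, "rz": 0, "claw": 0.3},
  {"dx": 0, "dy": 0, "dz": -9, "rx": 0, "ry": 0, "rz": 0, "claw": 0.3},
  {"dx": 0, "dy": 0, "dz": -12, "rx": 0, "ry": 0, "rz": 0, "claw": 0.3},
])

```text
time: 16.25
tool_pos: [0.5518, -0.1837, 0.2964]
tool_rot: [-0.0, 1.0, -0.0, -0.0]
contact_force: [0.3, 0.4, 0.2]
gripper_width: 0.706
```

Emit:
play_rows([
  {"dx": 0, "dy": 0, "dz": 0, "rx": 0, "ry": 0, "rz": 0, "claw": 0.3},
  {"dx": 0, "dy": 0, "dz": 0, "rx": 0, "ry": 0, "rz": 0, "claw": 0.3},
  {"dx": 0, "dy": 0, "dz": 0, "rx": 0, "ry": 0, "rz": 0, "claw": 0.3},
])

```text
time: 16.55
tool_pos: [0.5513, -0.1834, 0.2949]
tool_rot: [-0.0, 1.0, -0.0, -0.001]
contact_force: [0.3, -0.4, 0.4]
gripper_width: 0.7
```

```bash
python3 snap.py w13
python3 - <<'E'
from h import *
s=grab_frame('scene'); cv2.imwrite('pics/s13.png',np.hstack([cv2.resize(s[105:235,325:425],None,fx=4,fy=4),cv2.resize(s[205:305,225:325],None,fx=4,fy=5.2)]))
E
```

```text
16.6 [ 0.5510937  -0.18337793  0.29437065] 0.007744258703515888 [-0.45 -0.08  1.64 -0.    1.58  1.12]
```

View pics/s13.png

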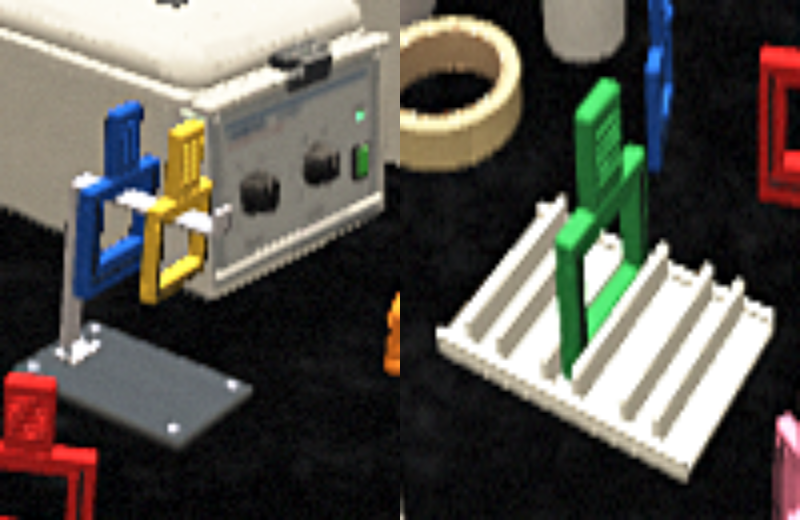

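View pics/w13.png

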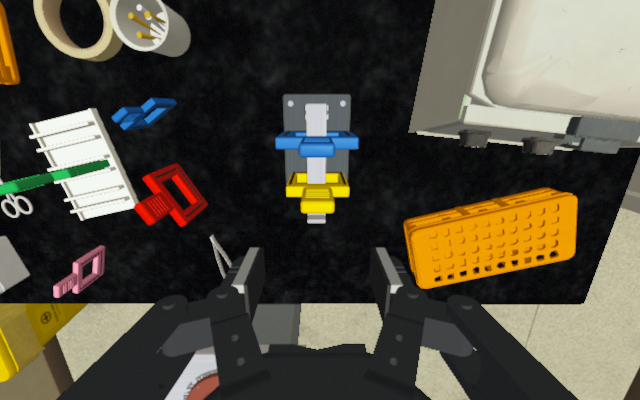

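The wrist view shows both frames hanging square to the strap: blue at (317,143) behind, yellow at (317,190) towards the lip. Green stands in the rack, and the gripper is 12 cm above its release height. Handing in.

```bash
python3 -c "
from h import *
print(ticket.job_done())"
```

```text
the job is handed in; nothing more can be done
None
```

Both frames are on the drying hook. I took the large blue frame from the far rack slot and hung it 25 mm to the post side of the strap's middle. Then I hung the small yellow one in front of it, 25 mm to the lip side. The job was handed in at about 16.6 s of the 56 s allowed.

- **Last checks:** the final scene and wrist pictures show both frames hanging freely and square to the strap. Green still stands in its slot, the look-alikes were not touched, and the gripper is open and well clear. I judged squareness by eye in these pictures; I did not measure the final yaw.
- **Forces:** the readings I saw peaked at about 5 N, as each frame touched the strap.
- **Measurements:** the seating heights came out within 1 mm of prediction. The camera views agreed within about 2–3 mm, apart from one rough two-camera ray pair on the post, which missed by 6 mm. I replaced that with wrist-camera views that agreed.
- **Refused call:** the first move call was rejected because its rows were incomplete, and nothing moved. No other check failed.

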